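# Clamp the optic mould to the click

### The arm

A 6-joint arm with a two-finger parallel gripper is mounted at the origin on the work surface. World frame = base frame: x ahead of the robot, y to its left, z up, the work surface at z = 0. Lengths are in mm, angles in rad, forces in N, time in s.
With the tool pointing down it reaches from about 300 to 875 mm from the base axis. Payload 4.2 kg.
Tool frame: the origin (TCP) lies between the finger pads; the fingertips stand 17 mm ahead of it and the grasp point (between the pads) lies 2 mm behind it (ctrl.nose_length is the distance from the TCP to the fingertips, in mm); z points along the fingers, y is the line along which they close (so a half turn about z gives the same grasp; the last joint's range is limited). The gripper opens to 85 mm and grips with 20 to 120 N. Pads are 22 mm wide; open, the fingers measure 114 mm over their backs; the gripper's body (76 mm by 85 mm) begins 54 mm behind the grasp point. The pads swing forward as they close: fully open they stand 13 mm farther back than shut.
Start: joints at [-1.351, 0.32, 1.565, -0, 1.257, -0.02], TCP at [136.569, -558.559, 248.338] pointing down, gripper open.
Joint ranges: [-3.11, 3.11], [-0.84, 2.01], [0.21, 2.61], [-1.34, 4.49], [0.05, 2.63], [-2.56, 2.56]. Speed limits (rad/s): [2.57, 2.57, 3.14, 3.14, 3.14, 3.14].

### API

Orientations are given as a 3x3 rotation matrix whose columns are the frame's x, y, z axes.
In Python, from workcell import ctrl gives the robot as it stands. The module is installed in compiled form; this text tells all that it offers.
- The arm moves only by the tool arm_command, never from a script. Its argument "increments" is one flat list of numbers, 7 for each row, row after row: the shift along the tool's x, y, z in mm, then the turn, a rotation vector about the tool's x, y, z in degrees, then the opening, from -1 (shut) to 1 (fully open). A call has 1 to 12 rows; each row is the pose to reach, as a shift and turn from the pose commanded when the call began, along the tool's axes at that moment; what a row does not reach only later rows make up. A row lasts 1/12 s, in which the tool goes at most 41.7 mm and 7.16 degrees, less where a joint would pass 70% of its speed; a pose out of reach is approached as far as the arm can. A call with a gripper value outside its range is refused whole. The fingers move at their own pace and stop on an object; "force" is the grip in N (left out, the last holds). Time passes only in rows, so rows that repeat a pose let the fingers close. It gives the time, the measured TCP pose, the force, the opening and the grip force at its end, in the units of the state.
- ctrl.state(): the state, without advancing time (a new reading comes with each control period).
- ctrl.read_camera(name): name is "scene" or "top" or "wrist"; returns a dict with "frame" (420x560x3 uint8, red, green, blue), "depth" (420x560 float32, mm along the optical axis (not along the pixel's ray), 0 where there is no reading), "fovy" (degrees; the focal length in pixels is half the picture's height over the tangent of half this angle, whatever the lens; pixels are square), "cx", "cy" (the principal point, pixels), "rvec" (rotation vector, rad) and "tvec" (3), from world to camera coordinates, as OpenCV has them; the wrist camera has in their place "tool_from_camera" (4x4, takes a point from camera to tool coordinates, whose origin is the TCP and whose axes are the flange's). Camera axes: x right, y down, z forward; pixel columns grow to the right and rows downward; lengths in mm; the calibration is good to about 2 mm. A picture is of the moment at which its call begins: read the wrist's pose just before it.
- ctrl.finish_job(): hands the job in; it is judged then, once.
Trained networks look in the newest picture that a camera, given by its name, has taken for a name from the list of things; names that differ only in an ending like _2 or _b are one class to them, and where a whole thing is asked for, a point or a joint stands for the part that bears it (a point fixed in the world has none). Each returns a list of dicts, best first, with "confidence" (0 to 1); they miss things now and then, are a little off and sometimes report something else, mostly with a low value. They report only what shows in the picture. A call takes as long as a camera call. They do not tell look-alikes from the thing itself.
- ctrl.spot_in(query, camera): "extent" ([left, top, width, height] in pixels, round what is visible of it).
The state is a dict: "time": time; "joint_pos": joint angles; "dq": joint speeds; "joint_torque": joint torques, N m; "tcp_pos": TCP position; "tool_rot": TCP orientation; "ft_force": force on the tool from outside, world axes, zero at the start; "torque": the same for the moment, N m; "finger_gap": opening from 0.0 (shut) to 1.0 (fully open); "gripper_force": force on a finger pad.
Only numpy, scipy, OpenCV 4.12 (cv2) and the standard library are available. Lean on these libraries where they do the work, as an engineer would, in place of code of your own. Each camera call takes 0.05 s, during which the arm holds its last target. There are 200 camera calls.

### The job

Stand the aluminium optic mould on the bed of the bench clamp, cup upwards and midway along the jaws, with its square foot between the two jaws. Then swing the clamp's torque lever clockwise until it clicks, stop at once so that the mould is not overtightened, and let the lever go without turning it back. Leave the glass tumbler, the paperweight and the wooden block where they are.

Things in the scene. Friction and masses are not known exactly. Their poses are not given: they have to be found in the camera images.
- mould: Loose plain aluminium optic mould, 0.45 kg nominal: a square foot 60 x 60 mm and 25 mm high, and on it a round open cup 52 mm across, ribbed inside, its rim 80 mm above the underside. Origin at the centre of the underside, z up, x and y along the sides of the foot (quarter turns are alike).
- clamp: Grey clamp fixed to the bench. Origin on the bench top under the bed's middle; z up; y, the clamping direction, runs from the bed to the gear head; x lies along the jaws. Base plate 110 mm (x), y from -75 to 175 mm, 15 mm thick. Gear head: block 70 x 66 mm centred at y = 118 mm, 62 mm high. The bed is open at both x ends. The base does not move.
- bed (a point): Middle of the bed's top, 15 mm above the bench, axes as the clamp. Both jaws are steel bars 80 mm long (x), tops 22 mm above the bed, lower than the mould foot's top. The fixed far jaw's face stands at y between -39 and -33 mm, set differently each time; the moving jaw's open face at y between 34 and 36 mm.
- jaw: Moving jaw, steel bar 80 x 12 x 22 mm between bed and gear head. Origin at the bottom middle of its clamping face. Turning the lever moves it towards the clamp's -y by 12 mm per radian, pushing the mould against the far jaw. It is sprung: from first grip to the click takes about 0.35 rad. It stays where it is when the lever is let go.
- hub (a point): Point on the vertical axis about which the lever turns, on the gear head, 88 mm above the bench (clamp x = 0, y = 115 mm); axes as the clamp.
- lever_post (a point): Middle of the lever's upright round black handle post, 123 mm above the bench. Post 18 mm across, from 93 to 153 mm above the bench, its axis 105 mm from the hub axis, on a flat arm whose top is at 93 mm and which sweeps above the gear head. Tightening is clockwise seen from above; the arm starts 135 to 143 degrees anticlockwise from the clamp's +x.
- lever: The steel torque lever. Click at 0.9 to 1.8 rad of turn, place unknown. A push on the post square to the arm needs 5 to 8 N in run-in, rising to 11 to 13 N; at the click it falls to half in some 8 degrees. After it come 0.25 rad of easy travel (26 mm at the post), then solid: overtightens. Let go, it springs back over that by itself; forced back farther it loosens. Origin on its axis.
- tumbler: Bystander: green glass tumbler, 72 mm across, 95 mm high; origin under its centre.
- paperweight: Bystander: amber glass paperweight, 72 mm across, 53 mm high; origin under its centre.
- paddle_block: Bystander: wooden block 130 x 55 x 22 mm; origin under its centre.
There are look-alikes about, which are no part of the job. Of the things like the mould, leave any that is purple; of the rest the smaller one is meant.

How it is judged (in metres and radians):
On the way, in this order (a step that is already met when the one before it is completed fails the run):
1. the mould stands upright on the bed between the jaws, not yet clamped (x of mould in the frame of bed between -0.012 and 0.012 m and y of mould in the frame of bed between -0.014 and 0.014 m and z of mould in the frame of bed between -0.004 and 0.004 m and angle between mould's own z axis and vertical below 0.06 rad and contact force between jaw and mould below 10 N), for 0.2 s.
2. the jaw presses the mould with at least 33 N (the click comes at 40 to 48 N) (contact force between jaw and mould above 33 N), for 0.1 s.
At the end, for the whole second after the job is handed in: The mould stands upright (within 0.06 rad) and at rest on the bed (within 4 mm in height), within 12 mm of the bed's middle along the jaws and 14 mm across, clamped between the jaws with 32 to 62 N (the lever clicks at 40 to 48 N) (x of mould in the frame of bed between -0.012 and 0.012 m and y of mould in the frame of bed between -0.014 and 0.014 m and z of mould in the frame of bed between -0.004 and 0.004 m and angle between mould's own z axis and vertical below 0.06 rad and contact force between jaw and mould between 32 and 62 N and linear speed of mould below 0.02 m/s); the robot touches nothing.
It fails at once if the mould is overtightened: the jaw presses it with more than 62 N (contact force between jaw and mould above 62 N).
It fails at once if a bystander is moved by more than 25 mm or tipped (distance of any of tumbler, paperweight, paddle_block from where it was at the start of the episode above 0.025 m or angle between any of tumbler, paperweight, paddle_block's own z axis and vertical above 0.4 rad).
It also fails if it takes over 72 s, if anything falls off the work surface, if the arm or the gripper's body presses on something with over 40 N, if the wrist force passes 120 N, or if a joint passes its speed limit or range.

## Working session

There is one attempt and no reset: what is moved stays moved. The work goes in short steps, Python scripts to look and compute and a tool call to move; the robot and the scene stay as the last step left them, time stands still between calls to the robot, and variables do not carry over. Pictures are saved under pics/ and viewed, at most 10 in all, crops included, and the job is handed in when it is done.

Besides the shell and the picture viewer there is one more tool, called by a JSON object that holds its "name" and its "arguments". arm_command: Moves the arm, as the interface text tells. Its arguments: {"type":"object","properties":{"increments":{"type":"array"},"force":{"type":"number"}},"required":["increments"]}

```bash
mkdir -p pics; cat > h.py <<'E'
import numpy as np, cv2
from workcell import ctrl
def look(n):
    s=ctrl.state(); c=ctrl.read_camera(n)
    f=210/np.tan(np.radians(c['fovy'])/2)
    if 'rvec' in c:
        R=cv2.Rodrigues(np.array(c['rvec'],float))[0]; t=np.array(c['tvec'],float).ravel()
        Rw=R.T; tw=-R.T@t
    else:
        T=np.array(c['tool_from_camera']); Rt=np.array(s['tool_rot']); 
        Rw=Rt@T[:3,:3]; tw=Rt@T[:3,3]+np.array(s['tcp_pos'])
    v,u=np.mgrid[:420,:560]; d=c['depth']
    P=np.stack([(u-c['cx'])/f*d,(v-c['cy'])/f*d,d],-1)@Rw.T+tw
    P[d==0]=np.nan
    return c,P,s
def save(c,n,box=None,k=1):
    im=c['frame'][:,:,::-1]
    if box: l,t,w,h=box; im=im[t:t+h,l:l+w]
    cv2.imwrite('pics/'+n,cv2.resize(im,None,fx=k,fy=k,interpolation=cv2.INTER_CUBIC))
E
python3 - <<'E'
from h import *
for n in('top','scene'):
    c,P,s=look(n); save(c,n+'0.png'); np.savez(n+'0.npz',P=P,f=c['frame'])
    for q in('mould','clamp','lever_post','tumbler','paperweight','paddle_block','jaw'):
        for r in ctrl.spot_in(q,n)[:4]:
            l,t,w,h=map(int,r['extent']); p=P[t+h//2,l+w//2]
            print(n,q,round(r['confidence'],2),[l,t,w,h],p.round())
E
```

```text
top mould 0.9 [388, 190, 31, 35] [ 593. -270.   82.]
top mould 0.87 [394, 244, 37, 31] [ 472. -302.   28.]
top mould 0.67 [369, 289, 47, 48] [ 341. -246.   41.]
top clamp 0.82 [257, 193, 103, 63] [556. -44.  35.]
top lever_post 0.93 [252, 203, 39, 54] [533.  46.  94.]
top tumbler 0.81 [331, 125, 30, 35] [ 779. -145.    8.]
top paperweight 0.58 [122, 231, 28, 21] [508. 378.  52.]
top paddle_block 0.62 [200, 124, 28, 47] [758. 201.  22.]
top jaw 0.48 [307, 201, 7, 30] [577. -49.  31.]
scene mould 0.87 [162, 176, 26, 40] [ 609. -270.   58.]
scene mould 0.8 [228, 123, 29, 45] [ 367. -231.   78.]
scene mould 0.66 [184, 151, 33, 40] [ 489. -286.   50.]
scene clamp 0.97 [205, 175, 125, 93] [560. -42.  37.]
scene lever_post 0.95 [279, 173, 54, 51] [406. -14.   4.]
scene tumbler 0.8 [157, 229, 39, 52] [ 783. -117.   97.]
scene tumbler 0.2 [248, 212, 19, 27] [585. -54.  39.]
scene paperweight 0.59 [439, 261, 35, 30] [528. 381.  47.]
scene paperweight 0.4 [206, 175, 127, 89] [549. -43.  34.]
scene paddle_block 0.58 [306, 306, 35, 71] [775. 200.  23.]
scene jaw 0.75 [248, 212, 20, 27] [584. -52.  40.]
```

View pics/top0.png

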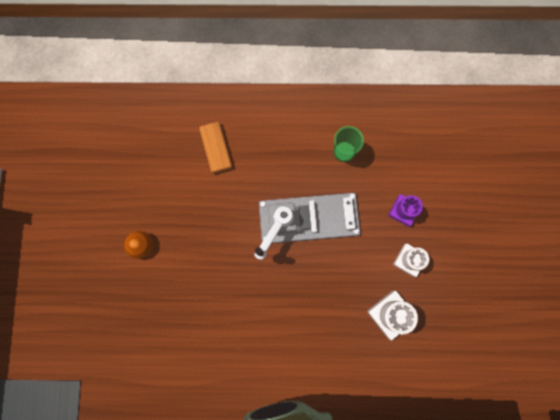

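```bash
python3 - <<'E'
from h import *
d=np.load('top0.npz'); f=d['f'];P=d['P']
save(dict(frame=f),'crop0.png',(240,170,200,180),4)
for b in([388,190,31,35],[394,244,37,31],[369,289,47,48]):
    l,t,w,h=b; p=P[t-4:t+h+4,l-4:l+w+4]; m=p[...,2]>12
    q=p[m]; print(b,q[:,2].max().round(),np.nanpercentile(q,[1,50,99],axis=0).round())
    for lo,hi in((15,40),(60,130)):
        k=q[(q[:,2]>lo)&(q[:,2]<hi)]
        if len(k)>5: print(lo,hi,len(k),cv2.minAreaRect(k[:,:2].astype(np.float32)))
b=(P[...,2]>8)&(P[...,2]<20)&(P[...,1]>-200)&(P[...,1]<150)&(abs(P[...,0]-550)<130)
print(b.sum(),cv2.minAreaRect(P[b][:,:2].astype(np.float32)))
b=(P[...,2]>125)&(P[...,2]<165)&(P[...,1]>-200)&(P[...,1]<150)&(abs(P[...,0]-550)<150)
print('post',b.sum(),P[b].mean(0))
E
```

```text
[388, 190, 31, 35] 86.0 [[ 562. -314.   14.]
 [ 595. -287.   40.]
 [ 633. -254.   84.]]
15 40 332 ((597.6130981445312, -290.69171142578125), (59.70707321166992, 61.8505859375), 62.1042366027832)
60 130 247 ((597.1173706054688, -290.64593505859375), (50.456565856933594, 50.05992126464844), 31.791885375976562)
[394, 244, 37, 31] 84.0 [[ 435. -324.   15.]
 [ 469. -298.   37.]
 [ 506. -265.   83.]]
15 40 353 ((470.2181701660156, -300.8661804199219), (61.71047592163086, 59.44715881347656), 57.96114730834961)
60 130 245 ((470.0955810546875, -300.5023498535156), (51.31060791015625, 49.67487716674805), 89.25309753417969)
[369, 289, 47, 48] 116.0 [[ 286. -283.   18.]
 [ 337. -246.   48.]
 [ 388. -199.  115.]]
15 40 430 ((336.9531555175781, -250.0462646484375), (82.98534393310547, 83.84774017333984), 38.332359313964844)
60 130 645 ((336.86444091796875, -249.59059143066406), (70.3237075805664, 70.87284851074219), 35.48107147216797)
2424 ((576.6944580078125, -47.463287353515625), (110.64775085449219, 250.26466369628906), 5.516129493713379)
post 59 [479.00242539  69.75778082 151.13613605]
```

View pics/crop0.png

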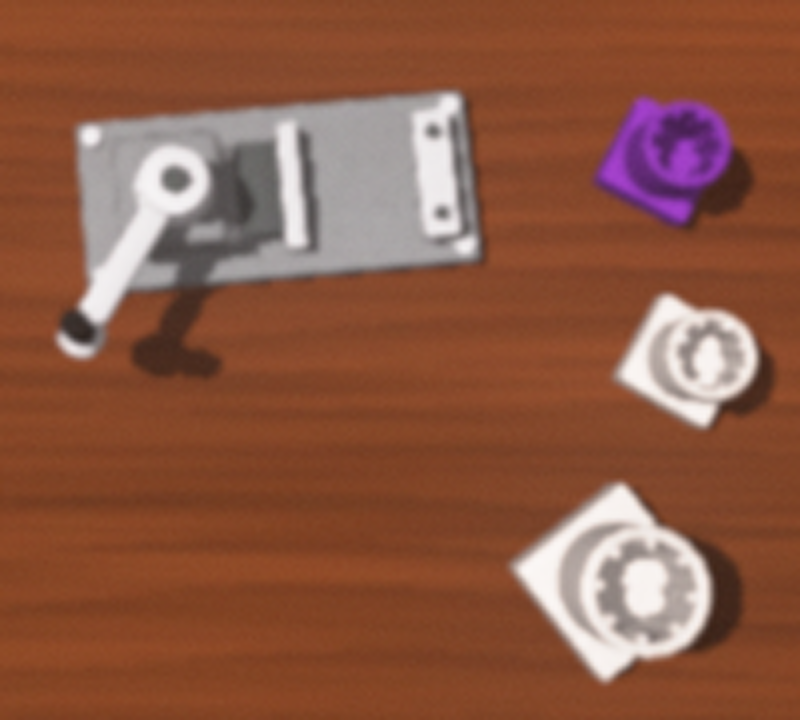

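Candidates in the top view are the purple mould at (407,208), the small plain mould at (412,260, foot 60 mm, rim about 82 mm) and the large plain one at (397,316, foot 83 mm, rim 115 mm). The crop confirms that the mould meant is the small plain one at (412,260): purple is excluded, and it is the smaller of the other two. The bed lies around (330,215), the post tip at (259,253).

```bash
cat >> h.py <<'E'
def shift(p,yaw_y=None,s=None):
    """tool-axis shift to world point p (mm), and turn about tool z so tool y points at world angle yaw_y (deg, mod 180)"""
    s=s or ctrl.state(); R=np.array(s['tool_rot']); d=R.T@(np.array(p)-s['tcp_pos'])
    a=np.degrees(np.arctan2(R[1,1],R[0,1])); out=[d.round(1)]
    if yaw_y is not None: out.append(round((a-yaw_y+90)%180-90,1))
    print('tool-y angle',a.round(1),'q6',np.round(s['joint_pos'],2),'shift,turn',*out)
E
python3 - <<'E'
from h import *
s=ctrl.state();print(np.round(s['tool_rot'],3),s['ft_force'])
shift([470,-301,190],80)
E
```

```text
[[ 0.971  0.237  0.   ]
 [ 0.237 -0.971 -0.   ]
 [ 0.     0.    -1.   ]] [-0.26582615  0.56744776 -0.29571147]
tool-y angle -76.3 q6 [-1.35  0.32  1.56  0.    1.26 -0.02] shift,turn [ 385.1 -171.    58.3] 23.7
```

{"name": "arm_command", "arguments": {"increments": [35, -15, 5, 0, 0, 0, 1, 70, -30, 10, 0, 0, 0, 1, 105, -46, 15, 0, 0, 0, 1, 140, -62, 20, 0, 0, 0, 1, 175, -78, 25, 0, 0, 0, 1, 210, -93, 30, 0, 0, 0, 1, 245, -109, 35, 0, 0, 0, 1, 280, -124, 40, 0, 0, 0, 1, 315, -140, 45, 0, 0, 0, 1, 350, -155, 50, 0, 0, 0, 1, 385, -171, 55, 0, 0, 0, 1, 385, -171, 55, 0, 0, 0, 1]}}

```text
time: 1.8
tcp_pos: [474.3, -296.9, 192.4]
tool_rot: [[0.97, 0.243, 0.002], [0.243, -0.97, 0.002], [0.002, -0.002, -1.0]]
ft_force: [0.1, 0.1, 0.0]
finger_gap: 1.0
gripper_force: 0.0
```

```bash
python3 - <<'E'
from h import *
c,P,s=look('wrist'); save(c,'w1.png')
print(s['tcp_pos'],s['time'])
Q=P.reshape(-1,3)
near=(np.hypot(Q[:,0]-470,Q[:,1]+301)<55)
for lo,hi in((8,32),(65,95)):
    k=Q[near&(Q[:,2]>lo)&(Q[:,2]<hi)]
    print(lo,hi,len(k),np.median(k[:,2]) if len(k) else 0,cv2.minAreaRect(k[:,:2].astype(np.float32)) if len(k)>5 else '')
shift([470,-301,50])
E
```

```text
[ 474.26361574 -296.93141628  192.37145237] 1.8
8 32 2750 25.214579530454415 ((470.3609924316406, -301.873291015625), (60.20701599121094, 60.25198745727539), 59.876243591308594)
65 95 2384 78.58609737953812 ((470.894775390625, -302.2312316894531), (51.34945297241211, 50.90130615234375), 12.839457511901855)
tool-y angle -76.0 q6 [-0.59  0.34  1.69  0.    1.12  0.74] shift,turn [ -2.5   1.8 142.7]
```

View pics/w1.png

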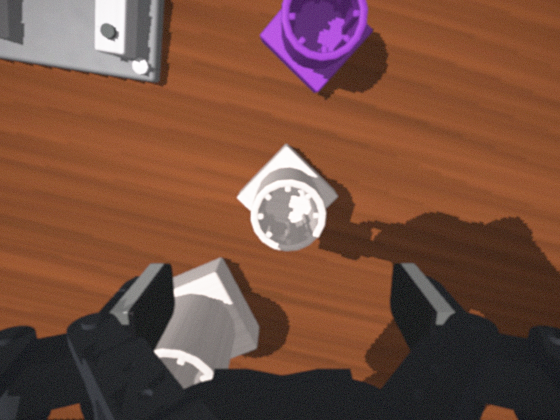

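Picture: the small plain mould lies at (288,200), the purple one above at (320,35) and the large one at the lower left (210,320); the clamp corner is at the upper left. The fingers straddle freely.

{"name": "arm_command", "arguments": {"increments": [0, 1, 30, 0, 0, 0, 1, 0, 1, 60, 0, 0, 0, 1, 0, 1, 90, 0, 0, 0, 1, 0, 1, 120, 0, 0, 0, 1, 0, 1, 143, 0, 0, 0, 1, 0, 1, 143, 0, 0, 0, 1, 0, 1, 143, 0, 0, 0, 1, 0, 1, 143, 0, 0, 0, -1, 0, 1, 143, 0, 0, 0, -1, 0, 1, 143, 0, 0, 0, -1, 0, 1, 143, 0, 0, 0, -1, 0, 1, 143, 0, 0, 0, -1], "force": 50}}

```text
time: 2.85
tcp_pos: [471.0, -302.5, 52.5]
tool_rot: [[0.971, 0.237, 0.003], [0.237, -0.971, -0.002], [0.002, 0.002, -1.0]]
ft_force: [-1.0, 0.7, 6.9]
finger_gap: 0.599
gripper_force: 51.7
```

{"name": "arm_command", "arguments": {"increments": [0, 1, -25, 0, 0, 0, -1, 0, 1, -50, 0, 0, 0, -1, 0, 1, -75, 0, 0, 0, -1, 15, -16, -100, 0, 0, -3, -1, 35, -38, -100, 0, 0, -8, -1, 56, -62, -100, 0, 0, -13, -1, 77, -85, -100, 0, 0, -18, -1, 98, -108, -100, 0, 0, -23, -1, 120, -132, -100, 0, 0, -28, -1, 141, -155, -100, 0, 0, -33, -1, 156, -172, -100, 0, 0, -35.6, -1, 156, -172, -100, 0, 0, -35.6, -1]}}

```text
time: 3.85
tcp_pos: [582.6, -93.9, 150.7]
tool_rot: [[0.648, 0.762, 0.002], [0.762, -0.648, 0.002], [0.003, 0.001, -1.0]]
ft_force: [-0.7, -0.5, -3.8]
finger_gap: 0.602
gripper_force: 54.3
```

```bash
python3 - <<'E'
from h import *
c,P,s=look('wrist'); save(c,'w2.png'); np.savez('w2.npz',P=P)
print(s['tcp_pos'],s['time'],s['ft_force'],s['finger_gap'])
shift([581.5,-97.3,65])
ex,ey=np.array([.9954,.0961]),np.array([-.0961,.9954]);o=np.array([581.5,-97.3])
for nm,PP in (('w',P),('t',np.load('top0.npz')['P'])):
    Q=PP.reshape(-1,3); Q=Q[~np.isnan(Q[:,0])]
    u=(Q[:,:2]-o)@ex; v=(Q[:,:2]-o)@ey
    for lo,hi in((-60,0),(0,60)):
        m=(abs(u)<60)&(v>lo)&(v<hi)&(Q[:,2]>30)&(Q[:,2]<44)
        k=np.c_[u,v][m].astype(np.float32)
        if len(k)>10: print(nm,lo,len(k),cv2.minAreaRect(k),np.percentile(k,[1,99],axis=0).round(1).tolist(),np.median(Q[m,2]))
E
```

```text
[582.64947172 -93.88949585 150.67479462] 3.85 [-0.68795311 -0.45539991 -3.78593052] 0.6016836303245228
tool-y angle -40.5 q6 [-0.18  0.42  1.67  0.    1.05  0.52] shift,turn [-1.1  1.  85.5]
w -60 708 ((31.368255615234375, -48.852779388427734), (22.21481704711914, 16.241649627685547), 89.90129089355469) [[24.2, -59.7], [39.4, -38.3]] 36.338448146379875
w 0 3789 ((-0.6729812622070312, 47.757835388183594), (80.109619140625, 24.493621826171875), 0.09877891838550568) [[-38.3, 35.8], [38.2, 59.7]] 35.66605641929621
t -60 285 ((0.08770751953125, -48.8758544921875), (80.4825668334961, 22.603469848632812), 0.4351061284542084) [[-40.0, -59.3], [39.3, -37.7]] 37.843657240122866
t 0 267 ((-0.0826263427734375, 48.103843688964844), (23.824350357055664, 79.55313110351562), 89.80432891845703) [[-39.6, 36.3], [38.9, 59.6]] 36.58091820487766
```

View pics/w2.png

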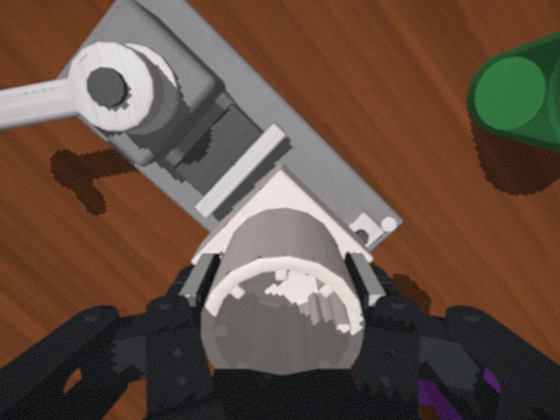

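Picture: the mould is held upright over the bed, foot edges (195,260)-(283,168) running parallel to the moving jaw (197,210)-(285,130); the jaw faces are at about -38 and +36 mm, so the present position fits.

{"name": "arm_command", "arguments": {"increments": [0, 0, 0, 0, 0, 0, -1, 0, 0, 0, 0, 0, 0, -1, 0, 0, 20, 0, 0, 0, -1, 0, 0, 40, 0, 0, 0, -1, 0, 0, 55, 0, 0, 0, -1, 0, 0, 65, 0, 0, 0, -1, 0, 0, 72, 0, 0, 0, -1, 0, 0, 76, 0, 0, 0, -1, 0, 0, 76, 0, 0, 0, -1, 0, 0, 76, 0, 0, 0, -1]}}

```text
time: 4.73
tcp_pos: [581.3, -98.2, 74.9]
tool_rot: [[0.652, 0.758, 0.001], [0.758, -0.652, -0.0], [0.001, 0.001, -1.0]]
ft_force: [0.1, -0.8, -4.3]
finger_gap: 0.6
gripper_force: 54.3
```

```bash
python3 - <<'E'
from h import *
c,P,s=look('wrist'); save(c,'w3.png')
print(s['tcp_pos'],s['time'],s['ft_force']); 
o=np.array([581.5,-97.3]);R=np.array([[.9954,.0961],[-.0961,.9954]])
print('tcp in bed',R@(s['tcp_pos'][:2]-o))
# foot top while held
Q=P.reshape(-1,3);Q=Q[~np.isnan(Q[:,0])];q=(Q[:,:2]-o)@R.T
m=(abs(q[:,0])<45)&(abs(q[:,1])<34)&(Q[:,2]>41)&(Q[:,2]<55)
k=q[m].astype(np.float32);print(len(k),np.median(Q[m,2]),np.percentile(k,[1,99],axis=0),cv2.minAreaRect(k))
E
```

```text
[581.29185107 -98.17204694  74.88088555] 4.7333 [ 0.08258957 -0.78641785 -4.25875596]
tcp in bed [-0.29099516 -0.84803241]
6205 47.10907105395768 [[-24.77335678 -26.26724915]
 [ 29.44105667  28.78522141]] ((-0.2549304962158203, -1.292062759399414), (60.43748092651367, 59.6154670715332), 89.73602294921875)
```

{"name": "arm_command", "arguments": {"increments": [0, 0, 3, 0, 0, 0, -1, 0, 0, 5, 0, 0, 0, -1, 0, 0, 7, 0, 0, 0, -1, 0, 0, 8, 0, 0, 0, -1, 0, 0, 8, 0, 0, 0, -1]}}

```text
time: 5.2
tcp_pos: [581.0, -97.8, 67.6]
tool_rot: [[0.651, 0.759, 0.001], [0.759, -0.651, -0.0], [0.0, 0.001, -1.0]]
ft_force: [-2.4, 0.0, 4.2]
finger_gap: 0.601
gripper_force: 54.8
```

Touching the bed. Open and retreat upwards.

{"name": "arm_command", "arguments": {"increments": [0, 0, 0, 0, 0, 0, 1, 0, 0, 0, 0, 0, 0, 1, 0, 0, 0, 0, 0, 0, 1, 0, 0, 0, 0, 0, 0, 1, 0, 0, 0, 0, 0, 0, 1, 0, 0, -20, 0, 0, 0, 1, 0, 0, -45, 0, 0, 0, 1, 0, 0, -75, 0, 0, 0, 1, 0, 0, -105, 0, 0, 0, 1, 0, 0, -135, 0, 0, 0, 1, 0, 0, -150, 0, 0, 0, 1, 0, 0, -150, 0, 0, 0, 1]}}

```text
time: 6.2
tcp_pos: [583.0, -98.2, 220.7]
tool_rot: [[0.652, 0.759, 0.009], [0.759, -0.652, -0.002], [0.004, 0.008, -1.0]]
ft_force: [1.1, 0.4, 0.5]
finger_gap: 0.999
gripper_force: 0.0
```

```bash
python3 - <<'E'
from h import *
c,P,s=look('wrist'); print(s['tcp_pos'],s['time'],s['ft_force'])
o=np.array([581.5,-97.3]);R=np.array([[.9954,.0961],[-.0961,.9954]])
Q=P.reshape(-1,3);Q=Q[~np.isnan(Q[:,0])];q=(Q[:,:2]-o)@R.T
for lo,hi in((38.5,44),(85,102)):
    m=(abs(q[:,0])<45)&(abs(q[:,1])<34)&(Q[:,2]>lo)&(Q[:,2]<hi)
    k=q[m].astype(np.float32);print(len(k),np.median(Q[m,2]),cv2.minAreaRect(k))
# post top, fresh
t,PT,_=look('top')
for P_ in(P,PT):
    b=(P_[...,2]>140)&(P_[...,2]<165)&(np.hypot(P_[...,0]-479,P_[...,1]-70)<35)
    if b.any(): k=P_[b]; print('post',b.sum(),cv2.minEnclosingCircle(k[:,:2].astype(np.float32)),k.mean(0))
hub=np.array([570.4,17.2]); p=np.array([479.,69.8]); d=p-hub; print(np.hypot(*d),np.degrees(np.arctan2(d[1],d[0])))
# tool y along clockwise tangent at post angle a (world)
a=np.degrees(np.arctan2(d[1],d[0])); shift([479,69.8,215],a-90)
E
```

```text
[582.97746125 -98.2396117  220.66593169] 6.2 [1.080748   0.41656089 0.54202605]
1413 39.74280632342624 ((-0.9863033294677734, -0.6904563903808594), (59.7158317565918, 59.79241943359375), 89.88846588134766)
1897 93.78836433696179 ((-0.5124835968017578, -0.7385063171386719), (51.193965911865234, 50.53438186645508), 42.20103454589844)
post 53 ((479.6136474609375, 70.39349365234375), 8.60750961303711) [479.46640299  70.1660954  153.28848696]
105.45482445104157 150.07990279815246
tool-y angle -40.7 q6 [-0.19  0.36  1.58 -0.    1.2   0.52] shift,turn [  60.9 -186.4    1.1] 79.3
```

{"name": "arm_command", "arguments": {"increments": [6, -18, 0, 0, 0, -7, 1, 12, -37, 0, 0, 0, -14, 1, 18, -56, 0, 0, 0, -21, 1, 24, -74, 0, 0, 0, -28, 1, 30, -93, 0, 0, 0, -35, 0.5, 36, -112, 0, 0, 0, -42, 0.5, 42, -131, 0, 0, 0, -49, 0, 48, -149, 0, 0, 0, -56, 0, 54, -168, 0, 0, 0, -63, -0.2, 61, -187, 0, 0, 0, -70, -0.2, 61, -187, 0, 0, 0, -77, -0.2, 61, -187, 0, 0, 0, -84, -0.2], "force": 60}}

```text
time: 7.3
tcp_pos: [477.0, 71.0, 214.2]
tool_rot: [[-0.692, 0.722, -0.004], [0.722, 0.692, -0.001], [0.003, -0.004, -1.0]]
ft_force: [0.9, 0.4, 0.7]
finger_gap: 0.403
gripper_force: 0.0
```

{"name": "arm_command", "arguments": {"increments": [0, 0, 0, 0, 0, -7, -0.2, 0, 0, 0, 0, 0, -14, -0.2, 0, 0, 0, 0, 0, -16.5, -0.2, 0, 0, 0, 0, 0, -16.5, -0.2, 0, 0, 0, 0, 0, -16.5, -0.2]}}

```text
time: 7.72
tcp_pos: [477.9, 70.2, 214.7]
tool_rot: [[-0.864, 0.504, -0.003], [0.504, 0.864, -0.0], [0.003, -0.002, -1.0]]
ft_force: [-0.4, 0.2, 0.5]
finger_gap: 0.392
gripper_force: 0.0
```

```bash
python3 - <<'E'
from h import *
c,P,s=look('wrist'); save(c,'w4.png'); print(s['tcp_pos'],s['time'],s['ft_force'],s['finger_gap'])
k=P[(P[...,2]>145)&(P[...,2]<160)&(np.hypot(P[...,0]-479,P[...,1]-70)<35)]
if len(k): print(len(k),cv2.minEnclosingCircle(k[:,:2].astype(np.float32)))
shift([479.4,70.1,120],60)
E
```

```text
[477.9367856   70.16357574 214.69157174] 7.7167 [-0.43530597  0.21585275  0.46240735] 0.39244132476792315
833 ((478.9690246582031, 69.86802673339844), 8.913636207580566)
tool-y angle 59.8 q6 [ 0.12  0.2   1.82 -0.    1.12 -0.92] shift,turn [-1.3  0.7 95. ] -0.2
```

View pics/w4.png

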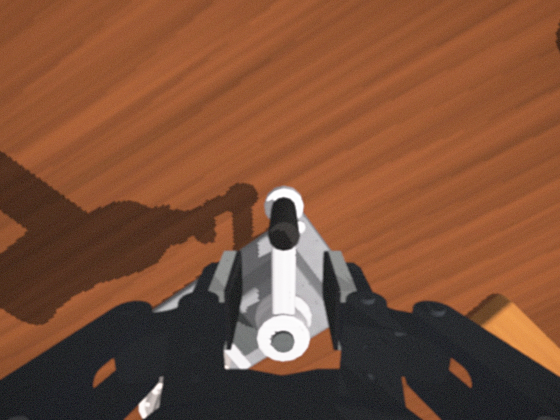

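Picture: the post (285,235) is centred between the fingers (235 and 335) and the arm runs along the tool's x. Descend.

{"name": "arm_command", "arguments": {"increments": [-1, 0, 25, 0, 0, 0, -0.2, -1, 0, 50, 0, 0, 0, -0.2, -1, 0, 70, 0, 0, 0, -0.2, -1, 0, 85, 0, 0, 0, -0.2, -1, 0, 95, 0, 0, 0, -0.2, -1, 0, 95, 0, 0, 0, -0.2, -1, 0, 95, 0, 0, 0, -0.2]}}

```text
time: 8.35
tcp_pos: [479.2, 69.7, 120.7]
tool_rot: [[-0.864, 0.503, -0.002], [0.503, 0.864, -0.0], [0.001, -0.001, -1.0]]
ft_force: [0.5, 0.4, 1.4]
finger_gap: 0.398
gripper_force: 0.0
```

{"name": "arm_command", "arguments": {"increments": [-0.1, 4.6, 0, 0, 0, 2.5, -0.2, -0.4, 9.2, 0, 0, 0, 5, -0.2, -0.9, 13.7, 0, 0, 0, 7.5, -0.2, -1.6, 18.2, 0, 0, 0, 10, -0.2, -2.5, 22.7, 0, 0, 0, 12.5, -0.2, -3.6, 27.2, 0, 0, 0, 15, -0.2, -4.9, 31.6, 0, 0, 0, 17.5, -0.2, -6.3, 35.9, 0, 0, 0, 20, -0.2, -8, 40.2, 0, 0, 0, 22.5, -0.2, -9.8, 44.4, 0, 0, 0, 25, -0.2, -11.9, 48.5, 0, 0, 0, 27.5, -0.2, -14.1, 52.5, 0, 0, 0, 30, -0.2]}}

```text
time: 9.35
tcp_pos: [516.0, 106.4, 121.3]
tool_rot: [[-0.496, 0.868, -0.005], [0.868, 0.496, -0.004], [-0.001, -0.006, -1.0]]
ft_force: [-4.7, -6.9, -0.1]
finger_gap: 0.403
gripper_force: 3.6
```

```bash
cat >> h.py <<'E'
def lev():
    s=ctrl.state(); R=np.array(s['tool_rot']); d=np.array(s['tcp_pos'])[:2]-[570.4,17.2]; a=np.arctan2(d[1],d[0])
    f=np.array(s['ft_force'])[:2]
    print('t',round(s['time'],2),'r',np.hypot(*d).round(1),'ang',np.degrees(a).round(1),'turned~',(149.8-np.degrees(a)-4.4).round(1),'tooly',np.degrees(np.arctan2(R[1,1],R[0,1])).round(1),'Ftan',(f@[np.sin(a),-np.cos(a)]).round(1),'Frad',(f@[np.cos(a),np.sin(a)]).round(1),'gap',round(s['finger_gap'],3))
E
python3 -c "
from h import *
lev()"
```

```text
t 9.35 r 104.4 ang 121.4 turned~ 24.0 tooly 29.8 Ftan -7.6 Frad -3.4 gap 0.403
```

{"name": "arm_command", "arguments": {"increments": [-0.1, 3.7, 0, 0, 0, 2, -0.2, -0.3, 7.3, 0, 0, 0, 4, -0.2, -0.6, 11, 0, 0, 0, 6, -0.2, -1, 14.6, 0, 0, 0, 8, -0.2, -1.6, 18.2, 0, 0, 0, 10, -0.2, -2.3, 21.8, 0, 0, 0, 12, -0.2, -3.1, 25.4, 0, 0, 0, 14, -0.2, -4.1, 28.9, 0, 0, 0, 16, -0.2, -5.1, 32.4, 0, 0, 0, 18, -0.2, -6.3, 35.9, 0, 0, 0, 20, -0.2, -6.3, 35.9, 0, 0, 0, 20, -0.2]}}

```text
time: 10.27
tcp_pos: [550.4, 119.6, 121.3]
tool_rot: [[-0.17, 0.985, -0.005], [0.986, 0.17, -0.002], [-0.001, -0.006, -1.0]]
ft_force: [-3.8, -2.7, 0.0]
finger_gap: 0.402
gripper_force: 2.8
```

```bash
python3 -c "
from h import *
lev()"
```

```text
t 10.27 r 104.3 ang 101.1 turned~ 44.3 tooly 9.8 Ftan -4.2 Frad -1.9 gap 0.402
```

{"name": "arm_command", "arguments": {"increments": [-0.1, 3.7, 0, 0, 0, 2, -0.2, -0.3, 7.3, 0, 0, 0, 4, -0.2, -0.6, 11, 0, 0, 0, 6, -0.2, -1, 14.6, 0, 0, 0, 8, -0.2, -1, 14.6, 0, 0, 0, 8, -0.2]}}

```text
time: 10.68
tcp_pos: [564.8, 121.3, 121.2]
tool_rot: [[-0.031, 1.0, -0.006], [1.0, 0.031, -0.002], [-0.001, -0.006, -1.0]]
ft_force: [-4.9, -1.8, 0.7]
finger_gap: 0.4
gripper_force: 2.8
```

{"name": "arm_command", "arguments": {"increments": [0, 2.3, 0, 0, 0, 1.25, -0.2, -0.1, 4.6, 0, 0, 0, 2.5, -0.2, -0.2, 6.9, 0, 0, 0, 3.75, -0.2, -0.4, 9.2, 0, 0, 0, 5, -0.2]}}

```text
time: 11.02
tcp_pos: [572.9, 121.3, 121.2]
tool_rot: [[0.056, 0.998, -0.008], [0.998, -0.056, -0.002], [-0.002, -0.008, -1.0]]
ft_force: [-7.3, -1.2, 0.3]
finger_gap: 0.402
gripper_force: 3.9
```

```bash
python3 -c "
from h import *
lev()"
```

```text
t 11.02 r 104.1 ang 88.6 turned~ 56.8 tooly -3.2 Ftan -7.3 Frad -1.3 gap 0.402
```

{"name": "arm_command", "arguments": {"increments": [0, 2.3, 0, 0, 0, 1.25, -0.2, -0.1, 4.6, 0, 0, 0, 2.5, -0.2, -0.2, 6.9, 0, 0, 0, 3.75, -0.2, -0.4, 9.2, 0, 0, 0, 5, -0.2]}}

```text
time: 11.35
tcp_pos: [582.0, 120.6, 121.1]
tool_rot: [[0.143, 0.99, -0.008], [0.99, -0.143, -0.001], [-0.002, -0.008, -1.0]]
ft_force: [-8.8, 0.1, 1.0]
finger_gap: 0.397
gripper_force: 3.9
```

{"name": "arm_command", "arguments": {"increments": [0, 2.3, 0, 0, 0, 1.25, -0.2, -0.1, 4.6, 0, 0, 0, 2.5, -0.2, -0.2, 6.9, 0, 0, 0, 3.75, -0.2, -0.4, 9.2, 0, 0, 0, 5, -0.2]}}

```text
time: 11.68
tcp_pos: [591.1, 119.1, 121.2]
tool_rot: [[0.229, 0.973, -0.008], [0.973, -0.229, -0.001], [-0.002, -0.007, -1.0]]
ft_force: [-7.4, 0.5, 1.1]
finger_gap: 0.399
gripper_force: 3.9
```

{"name": "arm_command", "arguments": {"increments": [0, 2.3, 0, 0, 0, 1.25, -0.2, -0.1, 4.6, 0, 0, 0, 2.5, -0.2, -0.2, 6.9, 0, 0, 0, 3.75, -0.2, -0.4, 9.2, 0, 0, 0, 5, -0.2]}}

```text
time: 12.02
tcp_pos: [599.8, 116.9, 121.2]
tool_rot: [[0.313, 0.95, -0.008], [0.95, -0.313, -0.0], [-0.003, -0.008, -1.0]]
ft_force: [-8.7, 1.6, 1.4]
finger_gap: 0.399
gripper_force: 4.2
```

{"name": "arm_command", "arguments": {"increments": [0, 2.3, 0, 0, 0, 1.25, -0.2, -0.1, 4.6, 0, 0, 0, 2.5, -0.2, -0.2, 6.9, 0, 0, 0, 3.75, -0.2, -0.4, 9.2, 0, 0, 0, 5, -0.2]}}

```text
time: 12.35
tcp_pos: [608.1, 114.0, 121.1]
tool_rot: [[0.395, 0.919, -0.009], [0.919, -0.395, 0.0], [-0.003, -0.008, -1.0]]
ft_force: [-9.6, 1.9, 0.3]
finger_gap: 0.4
gripper_force: 4.7
```

{"name": "arm_command", "arguments": {"increments": [0, 2.3, 0, 0, 0, 1.25, -0.2, -0.1, 4.6, 0, 0, 0, 2.5, -0.2, -0.2, 6.4, 0, 0, 0, 3.5, -0.2]}}

```text
time: 12.6
tcp_pos: [613.8, 111.5, 121.1]
tool_rot: [[0.45, 0.893, -0.009], [0.893, -0.45, 0.001], [-0.003, -0.009, -1.0]]
ft_force: [-9.8, 3.6, 0.6]
finger_gap: 0.399
gripper_force: 5.0
```

{"name": "arm_command", "arguments": {"increments": [0, 2.3, 0, 0, 0, 1.25, -0.2, -0.1, 4.6, 0, 0, 0, 2.5, -0.2, -0.2, 6.4, 0, 0, 0, 3.5, -0.2]}}

```text
time: 12.85
tcp_pos: [619.2, 108.8, 121.1]
tool_rot: [[0.504, 0.864, -0.01], [0.864, -0.504, 0.001], [-0.004, -0.009, -1.0]]
ft_force: [-10.2, 3.8, -0.0]
finger_gap: 0.4
gripper_force: 5.4
```

{"name": "arm_command", "arguments": {"increments": [0, 1.8, 0, 0, 0, 1, -0.2, -0.1, 3.7, 0, 0, 0, 2, -0.2, -0.1, 5.5, 0, 0, 0, 3, -0.2]}}

```text
time: 13.1
tcp_pos: [623.7, 106.2, 121.0]
tool_rot: [[0.548, 0.836, -0.01], [0.836, -0.548, 0.002], [-0.004, -0.01, -1.0]]
ft_force: [-10.5, 5.2, 1.6]
finger_gap: 0.4
gripper_force: 5.7
```

{"name": "arm_command", "arguments": {"increments": [0, 1.8, 0, 0, 0, 1, -0.2, -0.1, 3.7, 0, 0, 0, 2, -0.2, -0.1, 5.5, 0, 0, 0, 3, -0.2]}}

```text
time: 13.35
tcp_pos: [628.1, 103.4, 121.0]
tool_rot: [[0.591, 0.806, -0.011], [0.807, -0.591, 0.002], [-0.005, -0.01, -1.0]]
ft_force: [-10.7, 4.8, 1.8]
finger_gap: 0.399
gripper_force: 5.9
```

{"name": "arm_command", "arguments": {"increments": [0, 1.8, 0, 0, 0, 1, -0.2, -0.1, 3.7, 0, 0, 0, 2, -0.2]}}

```text
time: 13.52
tcp_pos: [630.9, 101.4, 121.0]
tool_rot: [[0.619, 0.785, -0.011], [0.785, -0.619, 0.003], [-0.005, -0.01, -1.0]]
ft_force: [-11.6, 6.5, 1.4]
finger_gap: 0.397
gripper_force: 6.2
```

```bash
python3 -c "
from h import *
lev()"
```

```text
t 13.52 r 103.7 ang 54.3 turned~ 91.1 tooly -38.2 Ftan -13.2 Frad -1.5 gap 0.397
```

{"name": "arm_command", "arguments": {"increments": [0, 1.8, 0, 0, 0, 1, -0.2, -0.1, 3.7, 0, 0, 0, 2, -0.2]}}

```text
time: 13.68
tcp_pos: [633.8, 99.2, 121.0]
tool_rot: [[0.646, 0.763, -0.011], [0.763, -0.646, 0.003], [-0.005, -0.01, -1.0]]
ft_force: [-11.1, 6.7, 1.2]
finger_gap: 0.403
gripper_force: 6.3
```

{"name": "arm_command", "arguments": {"increments": [0, 1.8, 0, 0, 0, 1, -0.2, -0.1, 3.7, 0, 0, 0, 2, -0.2]}}

```text
time: 13.85
tcp_pos: [636.8, 96.8, 121.1]
tool_rot: [[0.672, 0.74, -0.01], [0.74, -0.672, 0.003], [-0.005, -0.009, -1.0]]
ft_force: [-9.2, 5.9, 1.6]
finger_gap: 0.4
gripper_force: 5.6
```

{"name": "arm_command", "arguments": {"increments": [0, 1.8, 0, 0, 0, 1, -0.2, -0.1, 3.7, 0, 0, 0, 2, -0.2]}}

```text
time: 14.02
tcp_pos: [640.3, 93.8, 121.3]
tool_rot: [[0.697, 0.717, -0.008], [0.717, -0.698, 0.002], [-0.004, -0.007, -1.0]]
ft_force: [-7.6, 4.5, 1.8]
finger_gap: 0.396
gripper_force: 4.3
```

Force fell from 13.2 to 8.8 N: clicked. Let go by opening the fingers in place.

{"name": "arm_command", "arguments": {"increments": [0, 0, 0, 0, 0, 0, 1, 0, 0, 0, 0, 0, 0, 1, 0, 0, 0, 0, 0, 0, 1, 0, 0, 0, 0, 0, 0, 1, 0, 0, 0, 0, 0, 0, 1, 0, 0, 0, 0, 0, 0, 1]}}

```text
time: 14.52
tcp_pos: [644.7, 92.1, 122.2]
tool_rot: [[0.697, 0.717, 0.002], [0.717, -0.697, 0.0], [0.002, 0.002, -1.0]]
ft_force: [-0.1, -0.1, -0.0]
finger_gap: 1.003
gripper_force: 0.0
```

```bash
python3 - <<'E'
from h import *
lev(); c,P,s=look('top'); np.save('t5.npy',P)
k=P[(P[...,2]>140)&(P[...,2]<158)&(np.hypot(P[...,0]-635,P[...,1]-95)<30)]
print(len(k),k.mean(0) if len(k) else '')
c,P,s=look('wrist'); save(c,'w5.png'); print(s['ft_force'])
k=P[(P[...,2]>140)&(P[...,2]<160)&(np.hypot(P[...,0]-635,P[...,1]-95)<40)]
print(len(k),cv2.minEnclosingCircle(k[:,:2].astype(np.float32)) if len(k) else '')
E
```

```text
t 14.52 r 105.5 ang 45.3 turned~ 100.1 tooly -44.2 Ftan -0.1 Frad -0.1 gap 1.003
0 
[ 0.54410051 -0.00647822 -0.24553205]
4717 ((623.9720458984375, 114.08143615722656), 18.320444107055664)
```

View pics/w5.png

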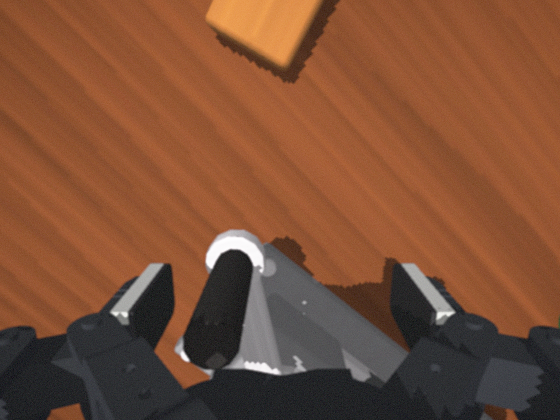

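Picture: the post (220,310) stands free between the open fingers (left pad at 150, right pad at 410), with no force on the wrist. Lift straight up.

{"name": "arm_command", "arguments": {"increments": [0, 0, -10, 0, 0, 0, 1, 0, 0, -25, 0, 0, 0, 1, 0, 0, -50, 0, 0, 0, 1, 0, 0, -75, 0, 0, 0, 1, 0, 0, -100, 0, 0, 0, 1, 0, 0, -130, 0, 0, 0, 1, 0, 0, -130, 0, 0, 0, 1, 0, 0, -130, 0, 0, 0, 1, 0, 0, -130, 0, 0, 0, 1]}}

```text
time: 15.37
tcp_pos: [643.5, 92.1, 251.4]
tool_rot: [[0.697, 0.717, -0.0], [0.717, -0.697, -0.0], [-0.0, 0.0, -1.0]]
ft_force: [-0.5, -0.3, -0.3]
finger_gap: 1.001
gripper_force: 0.0
```

```bash
python3 - <<'E'
from h import *
o=np.array([581.5,-97.3]);R=np.array([[.9954,.0961],[-.0961,.9954]])
for n in('wrist','scene','top'):
    c,P,s=look(n)
    if n=='wrist':
        k=P[(P[...,2]>145)&(P[...,2]<160)&(np.hypot(P[...,0]-635,P[...,1]-95)<40)]
        if len(k): x,r=cv2.minEnclosingCircle(k[:,:2].astype(np.float32)); d=np.array(x)-[570.4,17.2]; print('post',x,r,'turned',149.8-np.degrees(np.arctan2(d[1],d[0])))
    Q=P.reshape(-1,3);Q=Q[~np.isnan(Q[:,0])];q=(Q[:,:2]-o)@R.T
    for lo,hi in((38.5,44),(88,104)):
        m=(abs(q[:,0])<45)&(abs(q[:,1])<45)&(Q[:,2]>lo)&(Q[:,2]<hi)
        k=q[m].astype(np.float32)
        if len(k)>10: print(n,len(k),np.median(Q[m,2]),cv2.minAreaRect(k))
    save(c,n+'6.png',(180,120,200,150),3) if n=='top' else 0
print(s['ft_force'],s['time'])
E
```

```text
post (626.8735961914062, 105.35979461669922) 8.945899963378906 turned 92.4429018666
wrist 824 39.58510235529701 ((-1.369964599609375, -6.314292907714844), (63.06974792480469, 77.87086486816406), 1.6546496152877808)
wrist 432 93.23203553678505 ((9.485815048217773, 7.8108415603637695), (15.219890594482422, 43.778533935546875), 54.386802673339844)
scene 246 40.42339264445718 ((3.612834930419922, -1.7159309387207031), (78.59503173828125, 86.97571563720703), 0.7500138878822327)
scene 211 94.62023275139336 ((2.2752552032470703, -8.399139404296875), (52.09868621826172, 50.27985382080078), 40.04927062988281)
top 241 40.43232731068633 ((-3.572500228881836, -4.5421600341796875), (87.20660400390625, 75.87828063964844), 84.11311340332031)
top 158 95.16609115967037 ((-0.998103141784668, -7.669288635253906), (50.30937576293945, 49.4964485168457), 23.07011604309082)
[ 0.08182351  1.4806298  -0.23585864] 15.4667
```

View pics/top6.png

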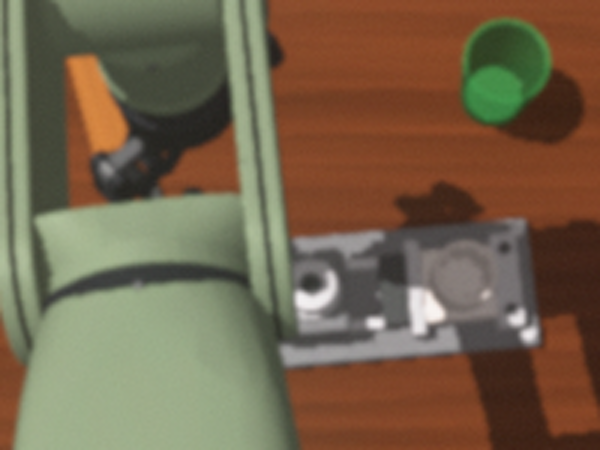

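The picture shows the mould upright and clamped against the far jaw at (465,280), about x -1 and y -8 mm on the bed. The lever has sprung back to its click point at 92°, and the robot is clear.

```bash
python3 -c "
from workcell import ctrl
print(ctrl.finish_job())"
```

```text
the job is handed in; nothing more can be done
None
```

The small plain mould is clamped cup-up near the middle of the bed (about x -1 mm, y -8 mm); I stopped the lever at its click and let it go, and the job is handed in, though the hand-in returned no verdict and the clamping force can't be read directly.

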